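# Open the pressure cooker and park its lid on the sloped lid rest

## Task

Open the pressure cooker: turn its lid anticlockwise (seen from above) until the lid's bar handle lines up with the pot's two side grips, then lift the lid straight off. Park the lid on the wire lid rest, handle side up, lying flat on the two sloping rails with its lower edge just behind the two upturned hooks, and let go without dropping it. Leave the other things around the cooker where they stand.

Things in the scene. Friction and masses are not known exactly. Their poses are not given: they have to be found in the camera images.
- pot: fixed steel pressure-cooker pot on the grate, 144 mm across, rim 105 mm above its origin; origin at the centre of its underside, z up. Two black side grips along its +y and -y reach 110 mm from the axis, 84 mm up. Three lugs outside the rim hold the lid's tabs down until it is turned free.
- lid: loose round steel lid, 172 mm across, 0.4 kg; origin at its centre in the plane of its lower edge (91 mm above the pot's origin while on it), z up out of its top (22 mm up). Starts locked, yaw 52 to 64 deg less than the pot's; turns anticlockwise (yaw grows) to a stop 8 deg past the pot's yaw; within 20 deg of the pot's yaw its tabs are clear and it lifts off.
- lid_bar (a point): centre of the lid's black bar handle, where to grip it: 46 mm above the lid's origin, same axes. The bar is 18 mm wide (x), 96 mm long (y), 16 mm high, on two legs 22 mm over the lid's top. A steel valve, 37 mm above the lid's origin, stands on the top at y = +67 mm.
- rest: fixed steel wire lid rest, 165 mm deep, 88 mm wide; origin at the centre of its footprint on the surface, z up. Two round rails, 8 mm thick, at y = +40 and -40 mm, rise towards +x at 30 degrees, their top crossbar 136 mm up. At the low (-x, robot) end of each rail a hook stands 24 mm up, square to the slope.
- rest_seat (a point): point on the plane of the rails' upper edges where the lid's origin lies when the lid touches both hooks; 92 mm above the rest's origin. x runs up the slope, y to the left along the level, z square to the slope (leaning 30 degrees towards the robot side). The hooks stand at x = -80 mm, y = +-40 mm.
- pepper: loose wooden pepper mill, 58 mm across, 170 mm tall, behind the rest; origin at the centre of its underside
- mug: loose striped tea mug, 90 mm across without its handle, 88 mm tall, on the worktop at the front right; origin at the centre of its underside
- spice: loose spice jar with a screw cap, 44 mm across, 105 mm tall, right of the pot; origin at the centre of its underside
- peeler: loose swivel peeler, 201 mm long, 18 mm high, lying in front of the rest; origin at its middle on the surface

How it is judged:
By the outcome, as a careful person would: the job done as asked, in the order asked, and still so for the second after the job is handed in, with the robot touching nothing.
It also fails if it takes over 45 s, if anything falls off the work surface, if the arm or the gripper's body presses on something with over 40 N, if the wrist force passes 120 N, or if a joint passes its speed limit or range.

## Robot

A 6-joint arm with a two-finger parallel gripper is mounted at the origin on a cart in front of the work surface, level with it; the furniture and walls round the work are solid. World frame = base frame: x ahead of the robot, y to its left, z up, the work surface at z = 0. Lengths are in m, angles in degrees, forces in N, time in s.
With the tool pointing down it reaches from about 0.35 to 0.8 m from the base axis. Payload 7.3 kg.
Tool frame: the origin (TCP) lies at the very end of the fingers, on their centre line; the grasp point (between the pads) lies 19 mm behind it (env.grip_point_offset is the distance from the TCP to the grasp point, in m); z points along the fingers, y is the line along which they close (so a half turn about z gives the same grasp; the last joint's range is limited). The gripper opens to 85 mm and grips with 20 to 120 N. Pads are 22 mm wide; open, the fingers measure 114 mm over their backs; the gripper's body (76 mm by 85 mm) begins 54 mm behind the grasp point. The pads swing forward as they close: fully open they stand 13 mm farther back than shut.
Start: joints at [-77.177, 19.595, 87.324, -0, 73.075, -8.365], TCP at [0.19, -0.49, 0.231] pointing down, gripper open.
Joint ranges: [-145.02, 145.02], [-44.19, 115.74], [2.07, 154.8], [-57.11, 237.11], [16.16, 152.29], [-177.93, 177.93]. Speed limits (degrees/s): [147.25, 147.25, 180, 180, 180, 180].

## Interface

Orientations are given as a 3x3 rotation matrix whose columns are the frame's x, y, z axes.
In Python, from plant import env, vision gives the robot as it stands.
- The arm moves only by the tool drive_tool, never from a script. Its arguments are lists of equal length, an entry for each row: "dp": the shift along the tool's x, y, z in m, a list of three; "turn": the turn about the tool's z in rad; "fingers": the opening, from -1 (shut) to 1 (fully open). In form: {"dp": [[x, y, z], ...], "turn": [turn, ...], "fingers": [fingers, ...]}. A call has 1 to 12 rows; each row is the pose to reach, as a shift and turn from the pose commanded when the call began, along the tool's axes at that moment; what a row does not reach only later rows make up. A row lasts 1/10 s, in which the tool goes at most 50 mm and 8.59 degrees, less where a joint would pass 70% of its speed; a pose out of reach is approached as far as the arm can. A call with a gripper value outside its range is refused whole. The fingers move at their own pace and stop on an object; "force" is the grip in N (left out, the last holds). Time passes only in rows, so rows that repeat a pose let the fingers close. It gives the time, the measured TCP pose, the force, the opening and the grip force at its end, in the units of the state.
- env.observe(): the state, without advancing time (a new reading comes with each control period).
- vision.read_camera(name): name is "scene" or "top"; returns a dict with "image" (384x512x3 uint8, blue, green, red), "fx", "fy", "cx", "cy" (pixels), "k1" (the pictures are not rectified: a ray, as slopes to the right and down, at radius r is drawn at 1 + k1 r^2 times it, then the intrinsics apply), "view" (4x4, takes a point from world to camera coordinates). Camera axes: x right, y up, looking along -z (the intrinsics and any distortion apply to the point x, -y, -z); pixel columns grow to the right and rows downward; lengths in m; the calibration is good to about 2 mm. A picture is of the moment at which its call begins. There is no depth.
- env.sign_off(): hands the job in; it is judged then, once.
The state is a dict: "time": time; "qpos": joint angles; "qd": joint speeds; "joint_torque": joint torques, N m; "tool_pos": TCP position; "eef_rot": TCP orientation; "contact_force": force on the tool from outside, world axes, zero at the start; "torque": the same for the moment, N m; "width": finger opening in m; "gripper_force": force on a finger pad.
Only numpy, scipy, OpenCV 4.12 (cv2) and the standard library are available. Lean on these libraries where they do the work, as an engineer would, in place of code of your own. Each camera call takes 0.05 s, during which the arm holds its last target. There are 200 camera calls.

## Working session

There is one attempt and no reset: what is moved stays moved. The work goes in short steps, Python scripts to look and compute and a tool call to move; the robot and the scene stay as the last step left them, time stands still between calls to the robot, and variables do not carry over. Pictures are saved under pics/ and viewed, at most 10 in all, crops included, and the job is handed in when it is done.

Besides the shell and the picture viewer there is one more tool, called after "Request:" as name(argument=value, ...), one argument or row to a line, values as JSON. drive_tool: Moves the arm, as the interface text tells. Its arguments: {"type":"object","properties":{"dp":{"type":"array","items":{"type":"array","items":{"type":"number"}}},"turn":{"type":"array","items":{"type":"number"}},"fingers":{"type":"array","items":{"type":"number"}},"force":{"type":"number"}},"required":["dp","turn","fingers"]}

```bash
mkdir -p pics; ls
python3 - <<'E'
from plant import env, vision
import cv2,numpy as np
for n in ("scene","top"):
    c=vision.read_camera(n); cv2.imwrite(f"pics/{n}0.png",c["image"])
    print(n,c["fx"],c["fy"],c["cx"],c["cy"],c["k1"]); print(np.round(c["view"],4))
s=env.observe(); print(s, env.grip_point_offset)
E
```

```text
pics
scene 361.0066750205815 361.0066750205815 251.69435251053866 197.32559335698676 0.0392302089030232
[[ 0.9805  0.1967  0.0053 -0.5579]
 [-0.1669  0.8174  0.5514  0.0372]
 [ 0.1041 -0.5415  0.8342 -1.1119]
 [ 0.      0.      0.      1.    ]]
top 363.065171225344 363.065171225344 253.50098508255923 197.05797092251933 -0.037879827192618794
[[-0.0229 -0.9996  0.0144 -0.0301]
 [ 0.9846 -0.0201  0.1734 -0.5652]
 [-0.1731  0.0181  0.9847 -1.0288]
 [ 0.      0.      0.      1.    ]]
{'time': 0.1, 'qpos': array([-7.71792798e+01,  1.96336386e+01,  8.73717309e+01, -7.58177647e-04,
        7.30766165e+01, -8.36387631e+00]), 'qd': array([ 0.16989256, -0.09847344, -0.08640109, -0.0092042 ,  0.06488611,
       -0.00990478]), 'joint_torque': array([ 2.46032498e-03, -4.34447801e+01, -2.46491182e+01, -1.79276603e-04,
        4.68517304e-03,  8.12083584e-06]), 'tool_pos': array([ 0.18966706, -0.48914789,  0.23068481]), 'eef_rot': array([[ 9.32419624e-01,  3.61377277e-01, -3.29868010e-04],
       [ 3.61377374e-01, -9.32418605e-01,  1.39244208e-03],
       [ 1.95621856e-04, -1.41754715e-03, -9.99998976e-01]]), 'contact_force': array([-0.54050549,  0.48757132,  0.47499896]), 'torque': array([-0.00654729, -0.03814341, -0.01326351]), 'gripper_force': 0.0, 'width': 0.08520453934095647} 0.0187
```

View pics/scene0.png

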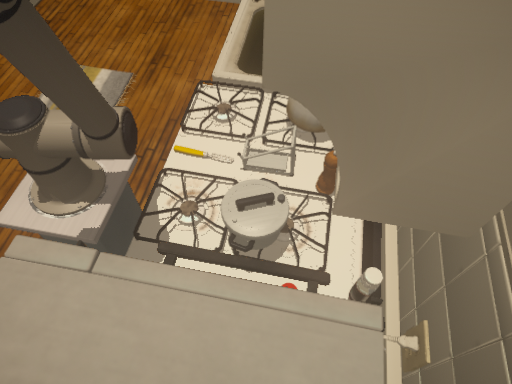

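View pics/top0.png

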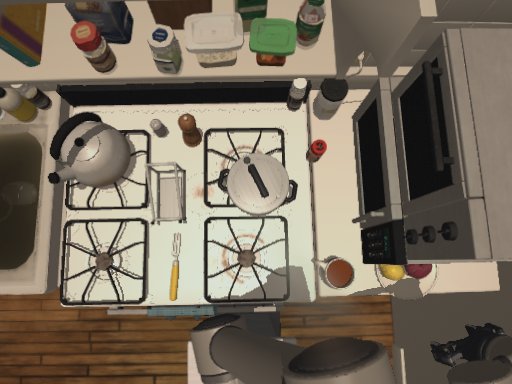

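Run:
```python
import cv2,numpy as np
t=cv2.imread("pics/top0.png");s=cv2.imread("pics/scene0.png")
a=cv2.resize(t[120:240,140:310],None,fx=4.7,fy=4.7,interpolation=cv2.INTER_CUBIC)
cv2.imwrite("pics/c1.png",a)
b=cv2.resize(s[110:260,170:350],None,fx=4,fy=4,interpolation=cv2.INTER_CUBIC)
cv2.imwrite("pics/c2.png",b); print(a.shape,b.shape)
```

```text
(564, 799, 3) (600, 720, 3)
```

View pics/c1.png

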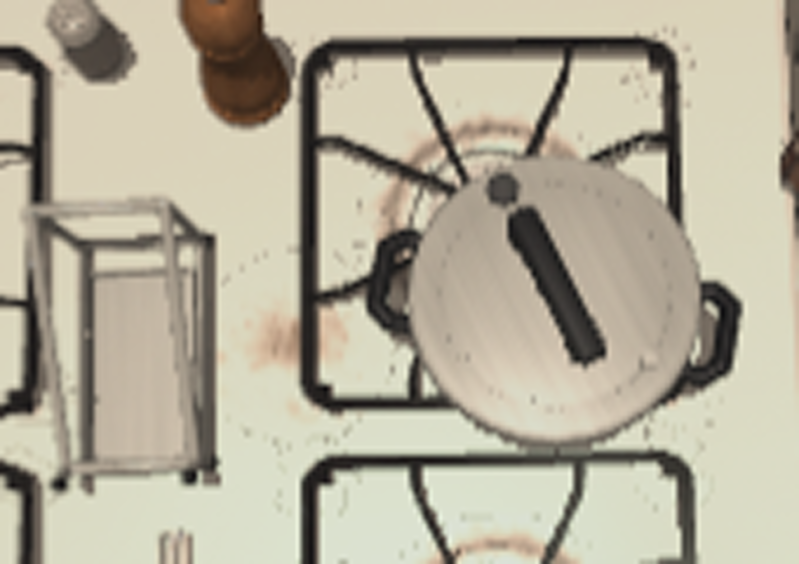

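View pics/c2.png

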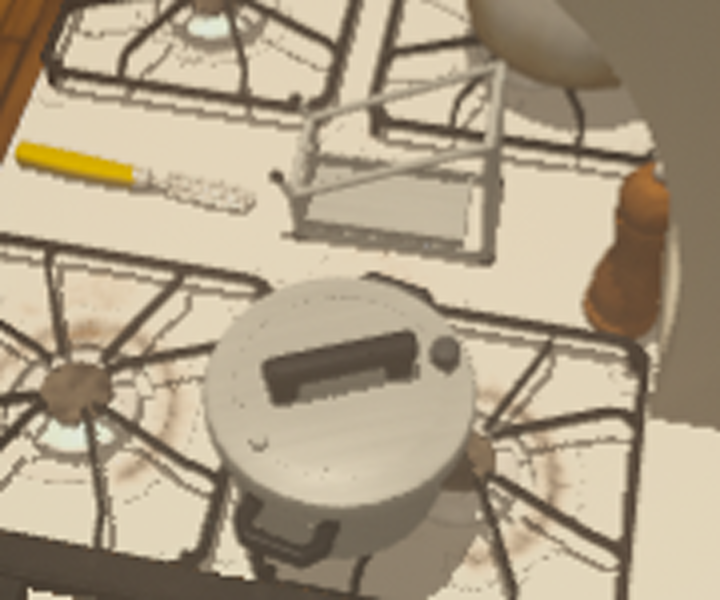

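```bash
cat > h.py <<'E'
import numpy as np,cv2
from plant import env,vision
def ray(c,p):
    K=np.array([[c["fx"],0,c["cx"]],[0,c["fy"],c["cy"]],[0,0,1.]])
    u=cv2.undistortPoints(np.array([[p]],float),K,np.array([c["k1"],0,0,0.]))[0,0]
    V=np.array(c["view"]);R=V[:3,:3];o=-R.T@V[:3,3]
    d=R.T@np.array([u[0],-u[1],-1.]);return o,d/np.linalg.norm(d)
def plane(c,p,z):
    o,d=ray(c,p);return o+d*(z-o[2])/d[2]
def tri(c1,p1,c2,p2):
    o1,d1=ray(c1,p1);o2,d2=ray(c2,p2)
    s=np.linalg.lstsq(np.c_[d1,-d2],o2-o1,rcond=None)[0]
    a,b=o1+s[0]*d1,o2+s[1]*d2;return (a+b)/2,np.linalg.norm(a-b)
def proj(c,P):
    V=np.array(c["view"]);q=V[:3,:3]@np.array(P)+V[:3,3];x,y=q[0]/-q[2],-q[1]/-q[2]
    f=1+c["k1"]*(x*x+y*y);return np.array([c["fx"]*x*f+c["cx"],c["fy"]*y*f+c["cy"]])
def dark(im,box,th):
    x0,y0,x1,y1=box;m=(im[y0:y1,x0:x1].max(2)<th).astype(np.uint8)
    cs=max(cv2.findContours(m,cv2.RETR_EXTERNAL,cv2.CHAIN_APPROX_NONE)[0],key=cv2.contourArea)
    M=cv2.moments(cs);r=cv2.minAreaRect(cs);b=cv2.boxPoints(r)+[x0,y0]
    return (M["m10"]/M["m00"]+x0,M["m01"]/M["m00"]+y0),b
E
python3 - <<'E'
from h import *
np.set_printoptions(precision=4,suppress=True)
T=vision.read_camera("top");S=vision.read_camera("scene")
t=lambda x,y:(140+x/4.7-.4,120+y/4.7-.4); s=lambda x,y:(170+x/4-.4,110+y/4-.4)
pt,bt=dark(T["image"],(244,160,272,200),80);ps,bs=dark(S["image"],(232,190,278,214),85)
print("bar",pt,ps,tri(T,pt,S,ps),bt.round(1).tolist(),bs.round(1).tolist())
for n,a,b in [("hookR",t(190,477),s(278,177)),("hookL",t(60,483),s(298,98)),("topL",t(35,210),s(498,65)),("topR",t(165,203),s(492,150)),
 ("valve",t(502,180),s(446,342)),("barA",t(520,210),s(410,337)),("barB",t(592,355),s(268,362))]:
    print(n,*tri(T,a,S,b))
e=np.array(bt)
for n,p in [("gripL",t(393,281)),("gripR",t(720,335)),("gripLmidout",t(370,290)),("gripRmidout",t(738,328)),]: print(n,plane(T,p,.10))
# lid outline ellipse in top
im=T["image"];hsv=cv2.cvtColor(im,cv2.COLOR_BGR2HSV)
print(im[165,250],im[190,245],im[150,215],im[200,215])
w=e[np.argsort(e[:,1])];a=(w[0]+w[1])/2;b=(w[2]+w[3])/2
A,B=plane(T,a,.15),plane(T,b,.15);print("bar ends z.15",A,B,np.linalg.norm(A-B),"bar dir deg",np.degrees(np.arctan2(*(A-B)[[1,0]])))
E
```

```text
bar (257.50161812297733, 180.26537216828478) (268.7936507936508, 200.515873015873) (array([ 0.6049, -0.0461,  0.1622]), np.float64(0.03131085019666747)) [[246.0, 166.0], [252.4, 162.8], [268.4, 194.8], [262.0, 198.0]] [[253.9, 201.6], [272.9, 197.4], [273.9, 201.9], [254.9, 206.1]]
hookR [0.4953 0.1713 0.0679] 2.61625518116825e-05
hookL [0.4934 0.2505 0.0709] 0.0012545198835050516
topL [0.646  0.251  0.1383] 0.0016466917441374821
topR [0.6522 0.1769 0.1281] 0.0003087741506679412
valve [ 0.6477 -0.0241  0.1751] 0.002646661099758063
barA [ 0.6263 -0.0338  0.1883] 0.0027167185177623173
barB [ 0.5448 -0.0707  0.19  ] 0.001434828197544175
gripL [0.6085 0.0437 0.1   ]
gripR [ 0.5712 -0.1536  0.1   ]
gripLmidout [0.6032 0.0577 0.1   ]
gripRmidout [ 0.5753 -0.1647  0.1   ]
[39 40 42] [167 187 199] [118 132 138] [195 218 219]
bar ends z.15 [ 0.6377 -0.0308  0.15  ] [ 0.548 -0.072  0.15 ] 0.09870980490341096 bar dir deg 24.67496112751397
```

Request:
drive_tool(
  dp=[
    [0.03,-0.03,-0.01],
    [0.06,-0.06,-0.02],
    [0.09,-0.09,-0.02],
    [0.12,-0.12,-0.02],
    [0.15,-0.15,-0.02],
    [0.18,-0.18,-0.02],
    [0.226,-0.222,-0.02],
    [0.226,-0.222,-0.02],
  ],
  turn=[0,0,0,0,0,0,0,0],
  fingers=[0,0,0,0,0,0,0,0],
)

```text
time: 1.0
tool_pos: [0.3211, -0.1971, 0.2514]
eef_rot: [[0.931, 0.365, 0.001], [0.365, -0.931, 0.001], [0.001, -0.001, -1.0]]
contact_force: [0.8, -0.7, -0.5]
width: 0.0428
gripper_force: 0.0
```

Run:
```python
from h import *
np.set_printoptions(precision=4,suppress=True)
im=cv2.imread("pics/top0.png");T=vision.read_camera("top")
for th in (60,80):
  L,_=dark(im,(216,165,229,196),th);R,_=dark(im,(287,176,300,206),th)
  A,B=plane(T,L,.128),plane(T,R,.128);d=A-B;print(A,B,(A+B)/2,np.degrees(np.arctan2(d[1],d[0])))
  pt,bt=dark(im,(244,160,272,200),th);w=bt[np.argsort(bt[:,1])]
  A,B=plane(T,(w[0]+w[1])/2,.186),plane(T,(w[2]+w[3])/2,.186);d=A-B;print(plane(T,pt,.186),(A+B)/2,np.linalg.norm(d),np.degrees(np.arctan2(d[1],d[0])))
s=env.observe();print(s["tool_pos"],s["eef_rot"],s["qpos"],s["width"])
```

```text
[0.6026 0.0453 0.128 ] [ 0.5631 -0.1496  0.128 ] [ 0.5829 -0.0521  0.128 ] 78.53630552878624
[ 0.5851 -0.0515  0.186 ] [ 0.5842 -0.0506  0.186 ] 0.09143268627016721 24.675043137918685
[0.6029 0.0447 0.128 ] [ 0.566  -0.1492  0.128 ] [ 0.5844 -0.0523  0.128 ] 79.22674737592601
[ 0.5849 -0.0513  0.186 ] [ 0.585  -0.0509  0.186 ] 0.09502010209939492 24.669541562397114
[ 0.3212 -0.1974  0.2514] [[ 0.931   0.365   0.0007]
 [ 0.365  -0.931   0.001 ]
 [ 0.001  -0.0007 -1.    ]] [-43.3162   2.6624 105.6876   0.0717  71.6615  25.2542] 0.04246205714329983
```

Request:
drive_tool(
  dp=[
    [0.043,-0.006,0],
    [0.086,-0.012,0],
    [0.129,-0.017,0],
    [0.172,-0.023,0],
    [0.215,-0.028,0],
    [0.258,-0.034,0],
    [0.299,-0.0396,0],
    [0.299,-0.0396,0],
    [0.299,-0.0396,0.03],
  ],
  turn=[0,0,0,0,0,-0.03,-0.057,-0.057,-0.057],
  fingers=[0,0,0,0,0,0,0,0,0],
)

```text
time: 1.95
tool_pos: [0.5874, -0.0564, 0.2236]
eef_rot: [[0.91, 0.415, 0.007], [0.415, -0.91, -0.002], [0.005, 0.005, -1.0]]
contact_force: [0.3, -0.4, 0.1]
width: 0.0424
gripper_force: 0.0
```

Run:
```python
from h import *
T=vision.read_camera("top");S=vision.read_camera("scene")
a=cv2.resize(S["image"][110:260,170:320],None,fx=4,fy=4,interpolation=cv2.INTER_CUBIC)[:, :400]
cv2.imwrite("pics/c3.png",cv2.resize(S["image"][150:260,190:330],None,fx=5,fy=5,interpolation=cv2.INTER_CUBIC))
s=env.observe();print(s["tool_pos"],s["eef_rot"].round(4),s["qpos"],s["contact_force"])
```

```text
[ 0.58260104 -0.05613026  0.21745383] [[ 0.9104  0.4136 -0.0077]
 [ 0.4136 -0.9104  0.0013]
 [-0.0065 -0.0044 -1.    ]] [-1.29898109e+01  2.68159260e+01  7.82739396e+01 -2.60906686e-02
  7.53590086e+01  5.25841970e+01] [-0.83255728  0.68833858 -0.44817009]
```

View pics/c3.png

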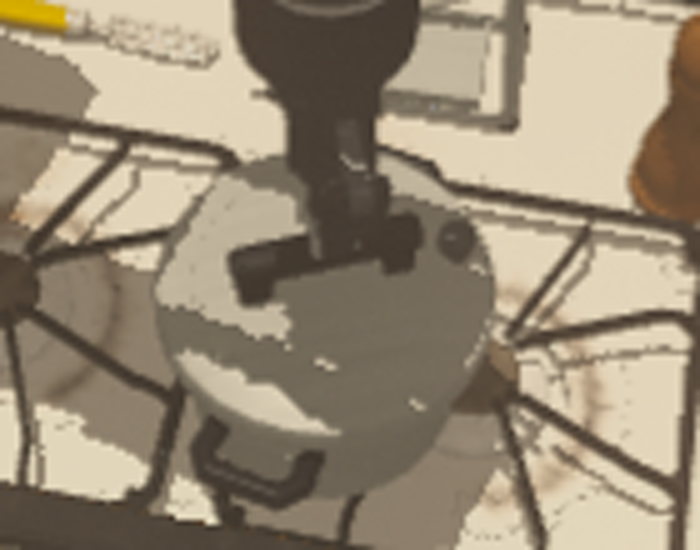

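Request:
drive_tool(
  dp=[
    [0.004,-0.0035,0.0],
    [0.004,-0.0035,0.0],
    [0.004,-0.0035,0.02],
    [0.004,-0.0035,0.035],
    [0.004,-0.0035,0.046],
    [0.004,-0.0035,0.046],
  ],
  turn=[0,0,0,0,0,0],
  fingers=[0,0,0,0,0,0],
)

```text
time: 2.65
tool_pos: [0.5864, -0.0511, 0.1747]
eef_rot: [[0.91, 0.414, -0.001], [0.414, -0.91, 0.0], [-0.001, -0.001, -1.0]]
contact_force: [-0.4, -0.3, -1.1]
width: 0.043
gripper_force: 0.0
```

Request:
drive_tool(
  dp=[
    [0,0,0.005],
    [0,0,0.01],
    [0,0,0.01],
    [0,0,0.01],
    [0,0,0.01],
    [0,0,0.01],
    [0,0,0.01],
    [0,0,0.01],
  ],
  turn=[0,0,0,0,0,0,0,0],
  fingers=[0,0,-0.4,-0.6,-1,-1,-1,-1],
  force=60,
)

```text
time: 3.45
tool_pos: [0.5871, -0.0511, 0.1657]
eef_rot: [[0.91, 0.414, 0.001], [0.414, -0.91, -0.0], [0.001, 0.001, -1.0]]
contact_force: [-0.6, -0.3, 3.2]
width: 0.0166
gripper_force: 59.6
```

Request:
drive_tool(
  dp=[
    [0,0,0],
    [0,0,0],
    [0,0,0],
    [0,0,0],
    [0,0,0],
    [0,0,0],
  ],
  turn=[-0.05,-0.13,-0.23,-0.33,-0.43,-0.43],
  fingers=[-1,-1,-1,-1,-1,-1],
)

```text
time: 4.05
tool_pos: [0.5872, -0.0509, 0.1657]
eef_rot: [[0.654, 0.756, 0.001], [0.756, -0.654, 0.0], [0.001, 0.001, -1.0]]
contact_force: [0.0, 0.4, 3.4]
width: 0.0166
gripper_force: 60.0
```

Request:
drive_tool(
  dp=[
    [0,0,0],
    [0,0,0],
    [0,0,0],
    [0,0,0],
    [0,0,0],
    [0,0,0],
    [0,0,0],
  ],
  turn=[-0.08,-0.18,-0.28,-0.38,-0.48,-0.557,-0.557],
  fingers=[-1,-1,-1,-1,-1,-1,-1],
)

```text
time: 4.75
tool_pos: [0.5872, -0.051, 0.1657]
eef_rot: [[0.158, 0.987, 0.001], [0.987, -0.158, -0.0], [0.0, 0.001, -1.0]]
contact_force: [-0.5, 0.6, 4.7]
width: 0.0168
gripper_force: 60.0
```

Run:
```python
from h import *
np.set_printoptions(precision=4,suppress=True)
T=vision.read_camera("top");S=vision.read_camera("scene")
a=cv2.resize(S["image"][150:260,210:310],None,fx=4,fy=5,interpolation=cv2.INTER_CUBIC)
b=cv2.resize(T["image"][140:250,210:310],None,fx=4,fy=5,interpolation=cv2.INTER_CUBIC)
cv2.imwrite("pics/c4.png",np.hstack([b,a]))
s=env.observe();print(s["tool_pos"],s["eef_rot"],s["qpos"],s["contact_force"],s["torque"])
```

```text
[ 0.5872 -0.051   0.1657] [[ 0.1592  0.9872  0.0009]
 [ 0.9872 -0.1592 -0.0003]
 [-0.0002  0.0009 -1.    ]] [-12.4064  29.475   82.3651  -0.0068  68.1065  -3.2418] [0.5759 0.7642 4.1011] [ 0.075  -0.0028  0.1703]
```

View pics/c4.png

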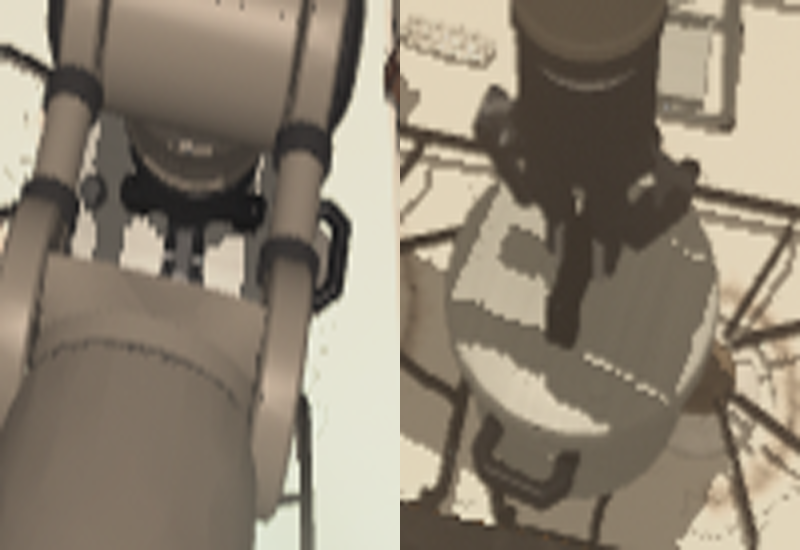

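Run:
```python
from h import *
S=vision.read_camera("scene")
for p in [(241.3,246.5),(231,243),(249,249),(233,234),(251.5,241)]:
  q=plane(S,p,.127);d=np.array([.5865,-.0512])-q[:2];print(q,np.hypot(*d),np.degrees(np.arctan2(d[1],d[0])))
```

```text
[ 0.57457653 -0.15719304  0.127     ] 0.10666158738181336 83.58161134661519
[ 0.54842853 -0.15309325  0.127     ] 0.10877348485259059 69.51226454694452
[ 0.59386817 -0.15992517  0.127     ] 0.10897454991770672 93.8769358080033
[ 0.54767618 -0.12854185  0.127     ] 0.086539300295894 63.34440461607027
[ 0.59553695 -0.13810503  0.127     ] 0.08737363173081265 95.93665081413276
```

Request:
drive_tool(
  dp=[
    [0,0,-0.003],
    [0,0,-0.008],
    [0,0,-0.016],
    [0,0,-0.03],
    [0,0,-0.05],
    [0,0,-0.08],
    [0,0,-0.11],
    [0,0,-0.13],
    [0,0,-0.13],
  ],
  turn=[0,0,0,0,0,0,0,0,0],
  fingers=[-1,-1,-1,-1,-1,-1,-1,-1,-1],
)

```text
time: 5.8
tool_pos: [0.588, -0.0512, 0.2987]
eef_rot: [[0.157, 0.988, 0.006], [0.988, -0.157, -0.001], [-0.0, 0.006, -1.0]]
contact_force: [0.3, -0.3, -5.3]
width: 0.0166
gripper_force: 59.0
```

Run:
```python
from h import *
np.set_printoptions(precision=4,suppress=True)
T=vision.read_camera("top");S=vision.read_camera("scene")
for z in (.04,.08,.12,.16): print(z,"kettle right edge",plane(T,(131,160),z),plane(T,(128,172),z),"spout/handle",plane(T,(55,178),z))
print("pepper base",plane(T,(192,142),0.0),plane(T,(188,120),.16))
a=cv2.resize(S["image"][100:260,170:340],None,fx=2.35,fy=2.8,interpolation=cv2.INTER_CUBIC)
b=cv2.resize(T["image"][100:260,110:310],None,fx=2,fy=2.8,interpolation=cv2.INTER_CUBIC)
cv2.imwrite("pics/c5.png",np.hstack([b,a]))
s=env.observe();print(s["tool_pos"],s["eef_rot"],s["contact_force"],s["torque"])
```

```text
0.04 kettle right edge [0.6886 0.3286 0.04  ] [0.6511 0.3363 0.04  ] spout/handle [0.6372 0.5588 0.04  ]
0.08 kettle right edge [0.677  0.3155 0.08  ] [0.6409 0.3229 0.08  ] spout/handle [0.6275 0.5371 0.08  ]
0.12 kettle right edge [0.6654 0.3024 0.12  ] [0.6307 0.3095 0.12  ] spout/handle [0.6178 0.5154 0.12  ]
0.16 kettle right edge [0.6538 0.2893 0.16  ] [0.6205 0.2961 0.16  ] spout/handle [0.6081 0.4937 0.16  ]
pepper base [0.7556 0.149  0.    ] [0.7651 0.1359 0.16  ]
[ 0.5866 -0.0509  0.2946] [[ 0.1566  0.9877 -0.0009]
 [ 0.9877 -0.1566  0.0001]
 [-0.     -0.001  -1.    ]] [-0.4075  0.3479 -5.3153] [-0.024  -0.0169  0.03  ]
```

View pics/c5.png

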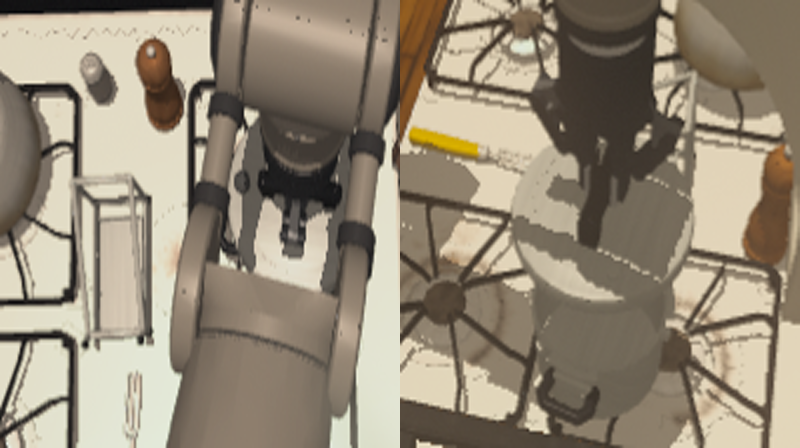

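Request:
drive_tool(
  dp=[
    [0.012,-0.003,0],
    [0.035,-0.009,0],
    [0.06,-0.015,0],
    [0.085,-0.022,0],
    [0.11,-0.028,0],
    [0.135,-0.035,0],
    [0.16,-0.041,0],
    [0.185,-0.048,0],
    [0.21,-0.054,0],
    [0.235,-0.061,0],
    [0.255,-0.066,0],
    [0.255,-0.066,0],
  ],
  turn=[0.06,0.18,0.31,0.44,0.57,0.7,0.83,0.96,1.09,1.22,1.34,1.393],
  fingers=[-1,-1,-1,-1,-1,-1,-1,-1,-1,-1,-1,-1],
)

```text
time: 7.1
tool_pos: [0.5602, 0.2138, 0.2927]
eef_rot: [[1.0, 0.02, -0.004], [0.02, -1.0, 0.0], [-0.004, -0.0, -1.0]]
contact_force: [0.1, -1.1, -5.7]
width: 0.0168
gripper_force: 59.2
```

Request:
drive_tool(
  dp=[
    [0,0,0],
    [0,0,0],
    [0,0,0.02],
    [0,0,0.05],
    [0,0,0.07],
    [0,0,0.08],
    [0,0,0.08],
  ],
  turn=[0,0,0,0,0,0,0],
  fingers=[-1,-1,-1,-1,-1,-1,-1],
)

```text
time: 7.8
tool_pos: [0.561, 0.2105, 0.2136]
eef_rot: [[1.0, 0.021, -0.003], [0.021, -1.0, -0.001], [-0.003, 0.001, -1.0]]
contact_force: [-0.4, 1.8, -5.4]
width: 0.0168
gripper_force: 59.0
```

Run:
```python
from h import *
np.set_printoptions(precision=4,suppress=True)
T=vision.read_camera("top");S=vision.read_camera("scene")
a=cv2.resize(S["image"][100:240,190:340],None,fx=2.66,fy=3.2,interpolation=cv2.INTER_CUBIC)
b=cv2.resize(T["image"][100:240,110:260],None,fx=2.66,fy=3.2,interpolation=cv2.INTER_CUBIC)
cv2.imwrite("pics/c6.png",np.hstack([b,a]))
s=env.observe();print(s["tool_pos"],s["eef_rot"],s["contact_force"],s["torque"],s["qpos"])
```

```text
[0.5622 0.211  0.2161] [[ 0.9998  0.0207  0.0013]
 [ 0.0207 -0.9998  0.0002]
 [ 0.0013 -0.0002 -1.    ]] [ 0.2949  0.6879 -4.4848] [ 0.0042 -0.0356  0.0079] [ 13.2651  28.1861  76.2201  -0.0069  75.5204 102.08  ]
```

View pics/c6.png

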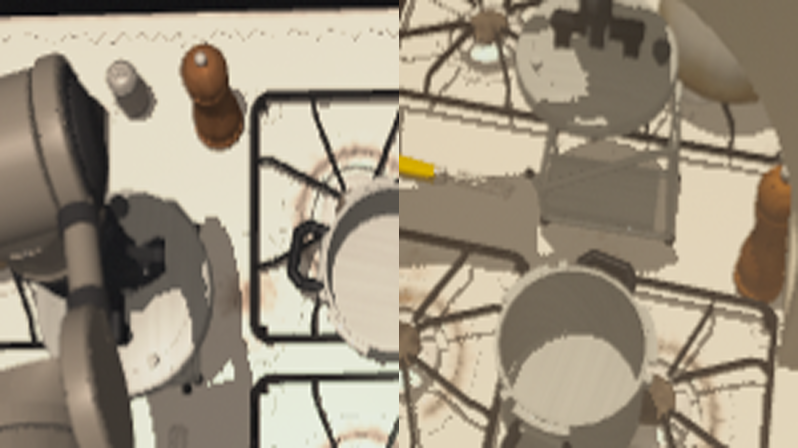

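Request:
drive_tool(
  dp=[
    [0,0,0.015],
    [0,0,0.03],
    [0,0,0.042],
    [0,0,0.048],
    [0,0,0.051],
    [0,0,0.051],
  ],
  turn=[0,0,0,0,0,0],
  fingers=[-1,-1,-1,-1,-1,-1],
  force=25,
)

```text
time: 8.5
tool_pos: [0.5608, 0.2115, 0.1659]
eef_rot: [[1.0, 0.021, -0.001], [0.021, -1.0, 0.0], [-0.001, -0.0, -1.0]]
contact_force: [-8.5, 0.1, 3.0]
width: 0.0165
gripper_force: 60.4
```

Request:
drive_tool(
  dp=[
    [0,0,0.002],
    [0,0,0.004],
    [0,0,0.006],
    [0,0,0.008],
    [0,0,0.01],
    [0,0,0.01],
  ],
  turn=[0,0,0,0,0,0],
  fingers=[-1,-1,-1,-1,-1,-1],
)

```text
time: 9.1
tool_pos: [0.5576, 0.2115, 0.156]
eef_rot: [[1.0, 0.022, -0.007], [0.022, -1.0, -0.001], [-0.007, 0.0, -1.0]]
contact_force: [-21.0, -1.4, 10.5]
width: 0.0168
gripper_force: 62.8
```

Request:
drive_tool(
  dp=[
    [0,0,-0.004],
    [0,0,-0.006],
    [0,0,-0.006],
    [0,0,-0.006],
  ],
  turn=[0,0,0,0],
  fingers=[-0.95,-0.95,-0.95,-0.95],
  force=20,
)

```text
time: 9.5
tool_pos: [0.562, 0.2111, 0.1604]
eef_rot: [[1.0, 0.021, 0.001], [0.021, -1.0, 0.0], [0.001, 0.0, -1.0]]
contact_force: [-0.3, 0.7, -5.7]
width: 0.0167
gripper_force: 60.6
```

Run:
```python
from h import *
np.set_printoptions(precision=4,suppress=True)
S=vision.read_camera("scene")
cv2.imwrite("pics/c7.png",cv2.resize(S["image"][80:200,190:340],None,fx=5,fy=5,interpolation=cv2.INTER_CUBIC))
s=env.observe();print(s["tool_pos"],s["contact_force"],s["torque"],s["gripper_force"],s["width"])
```

```text
[0.5619 0.2111 0.1602] [-0.0773 -0.0772 -5.1565] [-0.0249 -0.0433 -0.0254] 60.57741165161133 0.0166169169547046
```

View pics/c7.png

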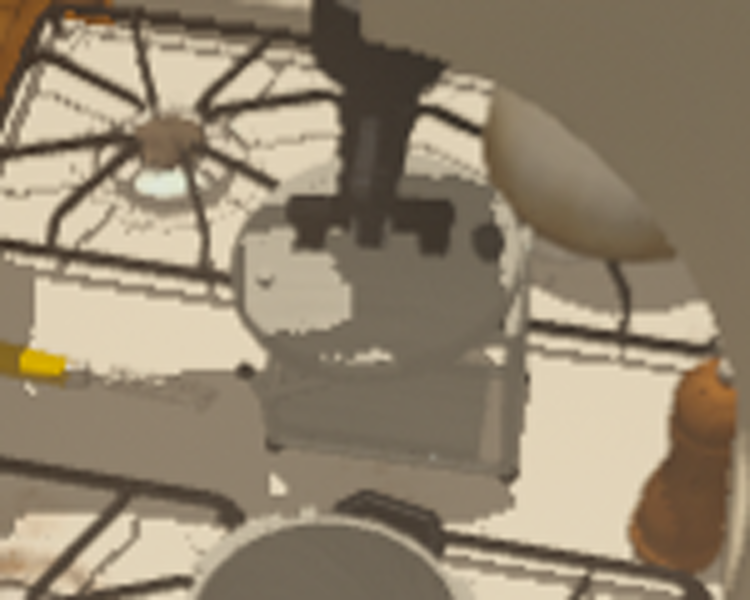

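Request:
drive_tool(
  dp=[
    [0,0,0],
    [0,0,0],
  ],
  turn=[0,0],
  fingers=[-0.66,-0.66],
  force=20,
)

```text
time: 9.75
tool_pos: [0.5616, 0.2111, 0.16]
eef_rot: [[1.0, 0.021, -0.0], [0.021, -1.0, -0.0], [-0.0, 0.0, -1.0]]
contact_force: [-0.0, -0.1, -4.8]
width: 0.0166
gripper_force: 60.6
```

Request:
drive_tool(
  dp=[
    [0,0,0.003],
    [-0.0005,0,0.006],
    [-0.001,0,0.009],
    [-0.0015,0,0.012],
    [-0.002,0,0.015],
    [-0.003,0,0.018],
    [-0.003,0,0.018],
  ],
  turn=[0,0,0,0,0,0,0],
  fingers=[-0.66,-0.66,-0.66,-0.66,-0.66,-0.66,-0.66],
)

```text
time: 10.45
tool_pos: [0.5568, 0.2112, 0.1425]
eef_rot: [[1.0, 0.021, -0.003], [0.021, -1.0, -0.0], [-0.003, 0.0, -1.0]]
contact_force: [-8.8, -1.2, 3.8]
width: 0.0166
gripper_force: 63.2
```

Request:
drive_tool(
  dp=[
    [0,0,0.003],
    [0,0,0.006],
    [-0.001,0,0.009],
    [-0.001,0,0.012],
    [-0.001,0,0.014],
    [-0.001,0,0.014],
  ],
  turn=[0,0,0,0,0,0],
  fingers=[-0.66,-0.66,-0.66,-0.66,-0.66,-0.66],
)

```text
time: 11.05
tool_pos: [0.5548, 0.211, 0.1282]
eef_rot: [[1.0, 0.021, -0.006], [0.021, -1.0, -0.001], [-0.006, 0.001, -1.0]]
contact_force: [-12.3, -1.3, 4.2]
width: 0.0165
gripper_force: 65.6
```

Run:
```python
from h import *
np.set_printoptions(precision=4,suppress=True)
S=vision.read_camera("scene")
cv2.imwrite("pics/c8.png",cv2.resize(S["image"][90:190,200:320],None,fx=6,fy=6,interpolation=cv2.INTER_CUBIC))
s=env.observe();print(s["tool_pos"],s["contact_force"],s["torque"],s["gripper_force"],s["width"])
```

```text
[0.5549 0.2111 0.1283] [-12.3293  -1.1507   3.3775] [-0.119   1.327  -0.0386] 65.56198596954346 0.01660647916585022
```

View pics/c8.png

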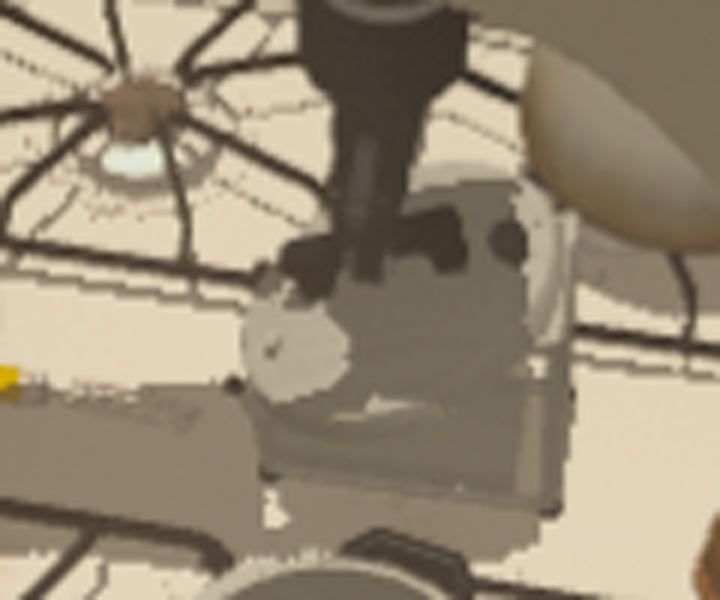

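Request:
drive_tool(
  dp=[
    [0,0,0.002],
    [0,0,0.004],
    [0,0,0.006],
    [0,0,0.006],
  ],
  turn=[0,0,0,0],
  fingers=[-0.66,-0.66,-0.66,-0.66],
)

```text
time: 11.5
tool_pos: [0.5546, 0.211, 0.1222]
eef_rot: [[1.0, 0.021, -0.006], [0.021, -1.0, -0.001], [-0.006, 0.001, -1.0]]
contact_force: [-14.0, -2.9, 4.3]
width: 0.0165
gripper_force: 66.8
```

Request:
drive_tool(
  dp=[
    [0,0,0.001],
    [0,0,0.002],
    [0,0,0.003],
    [0,0,0.003],
  ],
  turn=[0,0,0,0],
  fingers=[-0.66,-0.66,-0.66,-0.66],
)

```text
time: 11.9
tool_pos: [0.5547, 0.211, 0.1219]
eef_rot: [[1.0, 0.021, -0.004], [0.021, -1.0, -0.001], [-0.004, 0.001, -1.0]]
contact_force: [-20.7, -4.1, 21.5]
width: 0.0168
gripper_force: 69.2
```

Request:
drive_tool(
  dp=[
    [-0.001,0,0],
    [-0.002,0,0.0005],
    [-0.003,0,0.001],
    [-0.003,0,0.001],
  ],
  turn=[0,0,0,0],
  fingers=[-0.66,-0.66,-0.66,-0.66],
)

```text
time: 12.3
tool_pos: [0.5547, 0.211, 0.1219]
eef_rot: [[1.0, 0.021, 0.003], [0.021, -1.0, 0.0], [0.003, -0.0, -1.0]]
contact_force: [-10.8, -3.4, 20.2]
width: 0.017
gripper_force: 68.9
```

Run:
```python
from h import *
np.set_printoptions(precision=4,suppress=True)
S=vision.read_camera("scene")
s=env.observe();print(s["tool_pos"],s["contact_force"],s["torque"])
# bar ends / lid points: seen on plane y const
def yplane(p,y):
    o,d=ray(S,p);return o+d*(y-o[1])/d[1]
im=S["image"]; g=cv2.cvtColor(im,cv2.COLOR_BGR2GRAY)
np.set_printoptions(linewidth=250)
print(g[122:142:1,244:290])
# expected projections of final bar-near-side lower/upper ends and seat pose for compare
n=np.array([-.5,0,.866]);u=np.array([.866,0,.5]);seat=np.array([.5745,.2115,.092])
for off in (0,.004):
  for a in (-.048,.048):
    for h in (.038,.054):
      print(off,a,h,proj(S,seat+off*u+a*u+h*n-np.array([0,.009,0])))
  print("valve top",proj(S,seat+off*u+.067*u+.037*n))
```

```text
[0.5547 0.211  0.1219] [-11.3382  -2.8594  19.3703] [-0.4765  1.2638 -0.0114]
[[212 212 212 212 212 212 212 182 120  71  66  64  63  66  78  81  80  72  62  62  60  61  61  80 143 144 152 126 104 102 102 103 102 103 102 102 102 103 103 103 103 164 176 176 177 155]
 [197 210 212 212 212 212 212 212 171  97  69  66  64  68  79  81  81  73  64  62  61  61  60  87  99 101 102 102 102 103 103 104 104 103 103 103 103 104 103 129 136 167 175 174 175 175]
 [139 190 197 210 212 212 212 212 189 112  68  66  68  72  78  80  79  71  66  63  62  61  65  88 101 102 103 103  98  97  99 102 102 102 103 103 104 103 103 149 160 172 176 175 175 175]
 [178 166 167 193 198 210 212 212 179 104  67  65  64  74  78  76  75  67  65  65  62  61  76  98 100  97  96  93  76  70  78  93 101 103 104 103 103 103 103 104 103 163 175 174 174 175]
 [212 212 212 178 139 190 198 198 132  76  68  67  67  80  82  79  75  66  64  62  62  61  78  91  84  74  65  57  57  58  57  67  97 103 104 104 103 104  99  98  95 150 172 175 175 174]
 [212 212 212 212 178 166 166 153  94  84  75  66  64  73  76  77  75  66  64  63  61  
[... 2370 characters left out ...]
 86  66  63  64  63  66 101 104 105 104 104 105 105 105 104 105 105 105 105 105 105 105 106 105 105 107 106 106 107 106 106 106 107 106 106 106 106 166 166 151]
 [107 122 159 164 121 104 104  78  67  75  80  86 103 105 104 105 105 104 104 105 104 105 105 104 105 105 106 106 107 106 105 106 107 107 107 107 107 108 107 107 107 107 108 164 158 145]]
0 -0.048 0.038 [247.1491 139.8007]
0 -0.048 0.054 [244.4864 136.1948]
0 0.048 0.038 [275.489  132.6727]
0 0.048 0.054 [272.9988 128.8201]
valve top [282.0558 129.1432]
0.004 -0.048 0.038 [248.2786 139.5172]
0.004 -0.048 0.054 [245.6222 135.9017]
0.004 0.048 0.038 [276.7286 132.3603]
0.004 0.048 0.054 [274.2465 128.4966]
valve top [283.314  128.8219]
```

Run:
```python
from h import *
np.set_printoptions(precision=1,suppress=True)
S=vision.read_camera("scene")
B=np.array([.5547,.2115,.1374])  # bar centre from TCP
for t in (20,25,28,30):
  c,s=np.cos(np.radians(t)),np.sin(np.radians(t));u=np.array([c,0,s]);n=np.array([-s,0,c]);y=np.array([0,.009,0])
  print(t,"far-top L,R",proj(S,B-.048*u+.008*n+y),proj(S,B+.048*u+.008*n+y),"nearbot L,R",proj(S,B-.048*u-.008*n-y),proj(S,B+.048*u-.008*n-y),"valve",proj(S,B+.067*u-.009*n))
```

```text
20 far-top L,R [246.  128.6] [276.8 125.1] nearbot L,R [246.6 136.8] [277.3 133.6] valve [284.2 130.9]
25 far-top L,R [246.3 129.6] [276.1 124.1] nearbot L,R [247.3 137.8] [277.1 132.5] valve [283.9 129.4]
28 far-top L,R [246.6 130.3] [275.6 123.5] nearbot L,R [247.8 138.3] [276.9 131.9] valve [283.6 128.5]
30 far-top L,R [246.8 130.7] [275.3 123.1] nearbot L,R [248.2 138.7] [276.7 131.5] valve [283.3 127.9]
```

Request:
drive_tool(
  dp=[
    [-0.002,0,-0.001],
    [-0.004,0,0.0],
    [-0.006,0,0.0],
    [-0.006,0,0.0],
  ],
  turn=[0,0,0,0],
  fingers=[-0.66,-0.66,-0.66,-0.66],
)

```text
time: 12.8
tool_pos: [0.5516, 0.2114, 0.1203]
eef_rot: [[1.0, 0.021, 0.008], [0.021, -1.0, 0.001], [0.008, -0.001, -1.0]]
contact_force: [4.4, 0.7, 5.2]
width: 0.0168
gripper_force: 66.8
```

Request:
drive_tool(
  dp=[
    [-0.002,0,0.001],
    [-0.004,0,0.002],
    [-0.004,0,0.002],
  ],
  turn=[0,0,0],
  fingers=[-0.66,-0.66,-0.66],
)

```text
time: 13.1
tool_pos: [0.5512, 0.2117, 0.1204]
eef_rot: [[1.0, 0.022, 0.017], [0.022, -1.0, 0.003], [0.017, -0.002, -1.0]]
contact_force: [13.3, 1.2, 9.4]
width: 0.0168
gripper_force: 67.3
```

Request:
drive_tool(
  dp=[
    [0.0015,0,-0.001],
    [0.003,0,-0.002],
    [0.003,0,-0.002],
  ],
  turn=[0,0,0],
  fingers=[-0.66,-0.66,-0.66],
)

```text
time: 13.4
tool_pos: [0.5516, 0.2114, 0.1203]
eef_rot: [[1.0, 0.021, 0.01], [0.021, -1.0, 0.002], [0.01, -0.001, -1.0]]
contact_force: [9.1, 0.8, 5.4]
width: 0.0166
gripper_force: 66.5
```

Request:
drive_tool(
  dp=[
    [0,0,0],
    [0,0,0],
    [0,0,0],
    [0,0,0],
    [0,0,0],
  ],
  turn=[0,0,0,0,0],
  fingers=[-0.6,-0.58,-0.5,-0.3,-0.1],
)

```text
time: 13.9
tool_pos: [0.5471, 0.2108, 0.1179]
eef_rot: [[1.0, 0.021, -0.001], [0.021, -1.0, -0.0], [-0.001, 0.0, -1.0]]
contact_force: [0.2, -0.6, -0.5]
width: 0.0381
gripper_force: 0.0
```

Run:
```python
from h import *
np.set_printoptions(precision=4,suppress=True,linewidth=250)
S=vision.read_camera("scene")
s=env.observe();print(s["tool_pos"],s["contact_force"],s["torque"],s["width"],s["gripper_force"])
print(cv2.cvtColor(S["image"],cv2.COLOR_BGR2GRAY)[122:142,244:290:1])
```

```text
[0.5472 0.2108 0.1179] [-0.4783  0.3859  0.2804] [ 0.035  -0.0019  0.0007] 0.03837797564395146 0.0
[[212 212 212 212 212 212 212 182 110  66  62  72  76  76  73  63  61  60  61  62  66 155 160 154 154 135 148 118 101 101 102 102 101 102 103 102 103 104 104 131 168 176 176 176 155 122]
 [197 210 212 212 212 212 212 206 134  69  63  73  76  77  72  63  60  62  60  60  74 144 135 108 100 101 101 102 102 102 103 104 103 103 103 104 105 104 130 168 175 174 175 175 172 144]
 [139 189 197 210 212 212 212 182 104  64  67  74  76  75  70  63  62  61  62  60  69  96 102 102 102 102 102  98  97  99 102 103 103 103 103 103 103 102 164 176 175 175 175 175 175 166]
 [178 166 166 193 198 209 212 156  84  64  73  77  76  76  67  61  62  63  61  62  77  98 102 100  97  95  93  76  69  78  92 101 102 103 103 103 103 103 151 172 175 175 174 175 175 172]
 [212 212 212 178 139 190 198 121  65  66  77  81  80  78  65  63  62  63  61  60  78  94  95  84  73  64  58  55  56  56  66  97 103 102 103 102 103  98  95 149 161 171 175 175 174 175]
 [212 212 212 212 178 165 165 117  73  64  73  76  75  74  66  64 
[... 2039 characters left out ...]
3  64  64  63  63  84  91 103 104 104 104 105 104 104 104 104 105 104 105 105 104 105 106 105 105 105 106 106 106 156 175 178 179 168 150]
 [118 105 105 127 113  75  63  61  61  62  95  75  63  63  63  63  84  97 103 103 104 105 104 105 104 104 104 105 104 105 105 105 105 106 105 106 106 106 107 107 127 168 177 174 158 146]
 [105 121 124 141 115  79  63  61  62  62  93  76  65  65  64  63  87  98 103 104 105 104 105 105 105 105 104 105 105 106 106 106 105 106 107 106 106 107 107 106 155 174 177 165 150 142]
 [125 158 165 121 103  96  73  67  70  75  93  88  81  79  75  75  96 102 105 104 105 105 105 105 105 106 106 105 106 106 106 106 106 106 107 107 107 107 108 108 106 169 175 156 144 141]]
```

Request:
drive_tool(
  dp=[
    [0,0,-0.005],
    [0,0,-0.02],
    [0,0,-0.05],
    [0,0,-0.09],
    [0,0,-0.13],
    [0,0,-0.17],
    [-0.04,0,-0.18],
    [-0.08,0.04,-0.18],
    [-0.12,0.08,-0.18],
    [-0.15,0.12,-0.18],
    [-0.15,0.15,-0.18],
    [-0.15,0.15,-0.18],
  ],
  turn=[0,0,0,0,0,0,0,0,0,0,0,0],
  fingers=[-0.1,-0.1,-0.1,-0.1,-0.1,-0.1,-0.1,-0.1,-0.1,-0.1,-0.1,-0.1],
)

```text
time: 15.15
tool_pos: [0.3995, 0.0545, 0.2991]
eef_rot: [[1.0, 0.016, 0.001], [0.016, -1.0, -0.002], [0.001, 0.002, -1.0]]
contact_force: [1.1, 1.0, 0.3]
width: 0.0385
gripper_force: 0.0
```

Run:
```python
from h import *
np.set_printoptions(precision=4,suppress=True,linewidth=250)
T=vision.read_camera("top");S=vision.read_camera("scene")
cv2.imwrite("pics/end_t.png",T["image"])
print(env.observe()["tool_pos"],env.observe()["contact_force"])
n=np.array([-.5,0,.866]);u=np.array([.866,0,.5]);seat=np.array([.5745,.2115,.092])
for nm,c in(("T",T),("S",S)):
  print(nm,"exp bar",proj(c,seat+.05*n),"A",proj(c,seat+.048*u+.054*n),"B",proj(c,seat-.048*u+.054*n),"valve",proj(c,seat+.067*u+.037*n))
  q=proj(c,seat+.05*n).round().astype(int)
  m,b=dark(c["image"],(q[0]-17,q[1]-20,q[0]+17,q[1]+22),80);print("seen",m,b.round(1).tolist())
# change vs. initial around others (top)
d=cv2.absdiff(T["image"],cv2.imread("pics/top0.png")).max(2)
for nm,(x0,y0,x1,y1) in dict(pepper=(177,110,205,148),peeler=(166,232,184,302),spice=(306,137,330,164),mug=(312,253,356,292),kettle=(60,115,130,185)).items(): print(nm,(d[y0:y1,x0:x1]>40).mean().round(3))
```

```text
[0.4008 0.0573 0.2989] [ 0.7556 -0.4323  0.2446]
T exp bar [160.948  198.8778] A [158.8391 182.5375] B [162.3791 215.6881] valve [159.5222 173.9008]
seen (np.float64(161.12701908957416), np.float64(199.67033773861968)) [[155.0, 220.0], [156.1, 180.8], [167.9, 181.2], [166.7, 220.3]]
S exp bar [259.631 131.308] A [273.5218 126.5534] B [245.1118 134.    ] valve [282.0558 129.1432]
seen (np.float64(270.41284403669727), np.float64(130.30275229357798)) [[259.9, 129.7], [273.4, 125.2], [276.2, 133.6], [262.7, 138.1]]
pepper 0.004
peeler 0.551
spice 0.0
mug 0.0
kettle 0.0
```

Run:
```python
from h import *
S=vision.read_camera("scene")
for im in (cv2.imread("pics/scene0.png"),S["image"]):
  m=cv2.inRange(cv2.cvtColor(im,cv2.COLOR_BGR2HSV)[130:175,165:245],(20,150,60),(35,255,255));M=cv2.moments(m,True);print(M["m00"],M["m10"]/max(M["m00"],1),M["m01"]/max(M["m00"],1))
  M,b=dark(im[:,:],(244,120,279,142),95);print(b.round(1).tolist())
```

```text
158.0 23.10759493670886 20.481012658227847
[[258.9, 125.6], [272.9, 114.6], [278.0, 121.0], [264.0, 132.0]]
160.0 23.1125 20.51875
[[243.4, 132.6], [274.2, 124.9], [276.7, 134.8], [245.9, 142.5]]
```

Peeler unmoved; lid lies at the seat at the 30° slope.

```bash
python3 -c "
from plant import env
print(env.sign_off())"
```

```text
the job is handed in; nothing more can be done
None
```

The lid was turned free, lifted off and parked handle up on the rest, flat on both rails against the hooks; the neighbouring items stand where they were, and the job was handed in at about 15 s.

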